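# Put the washed knives away by length

## Task

Put the three washed table knives on the draining mat away in the grey cutlery boxes: each in the box made for its length, beside the like knife already there (which stays), lying flat on the box's floor and straight along it, with its handle to the same end as its neighbour's. Lay them down, do not drop them in, and leave the mug, funnel and oil bottle alone.

Things in the scene. Friction and masses are not known exactly. Their poses are not given: they have to be found in the camera images.
- knife_long: the long washed table knife, plain stainless steel, 200 mm long, on the draining mat at the start: handle (a flat-sided bar 92.0 mm long, 17 mm wide, 11 mm thick) and round-ended blade (19 mm wide, 2.6 mm thick), about 70 g. Origin at mid length and mid thickness, so 5.5 mm above what it lies on; +x points to the blade tip, z up as it lies. The handle reaches from 100 mm to 8 mm behind the origin
- knife_long_grip (a point): a good place to grip knife_long: on its handle near its balance point, 34.0 mm from the knife's origin towards the handle end, mid thickness; same axes as the knife
- knife_long_tip (a point): blade tip of knife_long, 100.0 mm from its origin along +x
- knife_middle: the middle washed table knife, plain stainless steel, 165 mm long, on the draining mat at the start: handle (a flat-sided bar 75.9 mm long, 17 mm wide, 11 mm thick) and round-ended blade (19 mm wide, 2.6 mm thick), about 58 g. Origin at mid length and mid thickness, so 5.5 mm above what it lies on; +x points to the blade tip, z up as it lies. The handle reaches from 82 mm to 7 mm behind the origin
- knife_middle_grip (a point): a good place to grip knife_middle: on its handle near its balance point, 28.1 mm from the knife's origin towards the handle end, mid thickness; same axes as the knife
- knife_middle_tip (a point): blade tip of knife_middle, 82.5 mm from its origin along +x
- knife_short: the short washed table knife, plain stainless steel, 130 mm long, on the draining mat at the start: handle (a flat-sided bar 59.8 mm long, 17 mm wide, 11 mm thick) and round-ended blade (19 mm wide, 2.6 mm thick), about 46 g. Origin at mid length and mid thickness, so 5.5 mm above what it lies on; +x points to the blade tip, z up as it lies. The handle reaches from 65 mm to 5 mm behind the origin
- knife_short_grip (a point): a good place to grip knife_short: on its handle near its balance point, 22.1 mm from the knife's origin towards the handle end, mid thickness; same axes as the knife
- knife_short_tip (a point): blade tip of knife_short, 65.0 mm from its origin along +x
- box_long_floor (a point): centre of the inner floor of the open dark-grey plastic cutlery box for the long knives: 218 mm long and 94 mm wide inside (18 mm longer than its knife), walls 3 mm thick rising 33 mm above the inner floor, which is 9 mm above the worktop; fixed. x runs along the box, from its front (towards the robot) to its back; y across it; z up. The three boxes stand side by side, front ends in line, in any order, in a shallow wooden tray (246 x 322 mm, rim 22 mm high)
- stored_long: a knife just like knife_long (200 mm long, same axes and origin), already in its box, lying along it near the left (+y) wall, about 34 mm from the box's centre line, handle to the front. Leave it there
- box_middle_floor (a point): centre of the inner floor of the open dark-grey plastic cutlery box for the middle knives: 183 mm long and 94 mm wide inside (18 mm longer than its knife), walls 3 mm thick rising 33 mm above the inner floor, which is 9 mm above the worktop; fixed. x runs along the box, from its front (towards the robot) to its back; y across it; z up. The three boxes stand side by side, front ends in line, in any order, in a shallow wooden tray (246 x 322 mm, rim 22 mm high)
- stored_middle: a knife just like knife_middle (165 mm long, same axes and origin), already in its box, lying along it near the left (+y) wall, about 34 mm from the box's centre line, handle to the front. Leave it there
- box_short_floor (a point): centre of the inner floor of the open dark-grey plastic cutlery box for the short knives: 148 mm long and 94 mm wide inside (18 mm longer than its knife), walls 3 mm thick rising 33 mm above the inner floor, which is 9 mm above the worktop; fixed. x runs along the box, from its front (towards the robot) to its back; y across it; z up. The three boxes stand side by side, front ends in line, in any order, in a shallow wooden tray (246 x 322 mm, rim 22 mm high)
- stored_short: a knife just like knife_short (130 mm long, same axes and origin), already in its box, lying along it near the left (+y) wall, about 34 mm from the box's centre line, handle to the front. Leave it there
- mat: slate-grey draining mat with thin dark lines, 300 x 360 mm, 5 mm thick, fixed; origin at the centre of its underside. The three washed knives lie on it
- mug: white mug, 80 mm across, 95 mm tall, beyond the work; origin at the centre of its underside. Leave it alone
- funnel: red plastic kitchen funnel standing mouth down, 116 mm across, 125 mm tall; origin at the centre of its underside. Leave it alone
- oil: oil bottle, 66 mm across, 210 mm tall, to the right of the mat; origin at the centre of its underside. Leave it alone

How it is judged:
At the end, for the whole second after the job is handed in: All six knives lie at rest in the box of their length, flat on its floor (mid thickness 2 to 9 mm above it), centred lengthwise within 15 mm, within 42 mm of the box's centre line and 0.2 rad of straight; the three put away have blade tip to the back, handle to the front (x of knife_long in the frame of box_long_floor between -0.015 and 0.015 m and y of knife_long in the frame of box_long_floor between -0.042 and 0.042 m and z of knife_long in the frame of box_long_floor between 0.002 and 0.009 m and angle between the x axis of each of knife_long, stored_long and the x axis of box_long_floor, either way round below 0.2 rad and linear speed of each of knife_long, stored_long, knife_middle, stored_middle, knife_short, stored_short below 0.02 m/s and x of knife_long_tip in the frame of box_long_floor above 0.03 m and x of stored_long in the frame of box_long_floor between -0.015 and 0.015 m and y of stored_long in the frame of box_long_floor between -0.042 and 0.042 m and z of stored_long in the frame of box_long_floor between 0.002 and 0.009 m and x of knife_middle in the frame of box_middle_floor between -0.015 and 0.015 m and y of knife_middle in the frame of box_middle_floor between -0.042 and 0.042 m and z of knife_middle in the frame of box_middle_floor between 0.002 and 0.009 m and angle between the x axis of each of knife_middle, stored_middle and the x axis of box_middle_floor, either way round below 0.2 rad and x of knife_middle_tip in the frame of box_middle_floor above 0.03 m and x of stored_middle in the frame of box_middle_floor between -0.015 and 0.015 m and y of stored_middle in the frame of box_middle_floor between -0.042 and 0.042 m and z of stored_middle in the frame of box_middle_floor between 0.002 and 0.009 m and x of knife_short in the frame of box_short_floor between -0.015 and 0.015 m and y of knife_short in the frame of box_short_floor between -0.042 and 0.042 m and z of knife_short in the frame of box_short_floor between 0.002 and 0.009 m and angle between the x axis of each of knife_short, stored_short and the x axis of box_short_floor, either way round below 0.2 rad and x of knife_short_tip in the frame of box_short_floor above 0.03 m and x of stored_short in the frame of box_short_floor between -0.015 and 0.015 m and y of stored_short in the frame of box_short_floor between -0.042 and 0.042 m and z of stored_short in the frame of box_short_floor between 0.002 and 0.009 m); the robot touches nothing.
It fails at once if a knife is dropped (falls free of the fingers from more than about 30 mm) ((linear speed of knife_long above 0.8 m/s and contact force between the fingers and knife_long below 0.05 N) or (linear speed of knife_middle above 0.8 m/s and contact force between the fingers and knife_middle below 0.05 N) or (linear speed of knife_short above 0.8 m/s and contact force between the fingers and knife_short below 0.05 N)).
It fails at once if the mug, the funnel or the oil bottle is shifted by more than 30 mm (distance of any of mug, funnel, oil from where it was at the start of the episode above 0.03 m).
It also fails if it takes over 72 s, if anything falls off the work surface, if the arm or the gripper's body presses on something with over 40 N, if the wrist force passes 120 N, or if a joint passes its speed limit or range.

## Robot

A 6-joint arm with a two-finger parallel gripper is mounted at the origin on the work surface. World frame = base frame: x ahead of the robot, y to its left, z up, the work surface at z = 0. Lengths are in m, angles in rad, forces in N, time in s.
With the tool pointing down it reaches from about 0.375 to 0.975 m from the base axis. Payload 3.8 kg.
Tool frame: the origin (TCP) lies on the centre line of the jaws, within the pads' length; the fingertips stand 17 mm ahead of it and the grasp point (between the pads) lies 2 mm behind it (bot.tip_extent is the distance from the TCP to the fingertips, in m); z points along the fingers, y is the line along which they close (so a half turn about z gives the same grasp; the last joint's range is limited). The gripper opens to 85 mm and grips with 20 to 120 N. Pads are 22 mm wide; open, the fingers measure 114 mm over their backs; the gripper's body (76 mm by 85 mm) begins 54 mm behind the grasp point. The pads swing forward as they close: fully open they stand 13 mm farther back than shut.
Start: joints at [-1.139, 0.264, 1.604, -0, 1.274, -0.037], TCP at [0.305, -0.602, 0.248] pointing down, gripper open.
Joint ranges: [-2.63, 2.63], [-0.94, 2.18], [0.31, 2.57], [-1.31, 4.45], [0, 2.66], [-2.55, 2.55]. Speed limits (rad/s): [2.57, 2.57, 3.14, 3.14, 3.14, 3.14].

## Interface

Orientations are given as a rotation vector (axis times angle).
In Python, from workcell import readout, read_camera, finish_job, bot gives the robot as it stands.
- The arm moves only by the tool jog_arm, never from a script. Its argument "deltas" is one flat list of numbers, 7 for each row, row after row: the shift along the tool's x, y, z in m, then the turn, a rotation vector about the tool's x, y, z in degrees, then the gripper command: -1 is shut, 1 is fully open, values between are in proportion. A call has 1 to 8 rows; each row is the pose to reach, as a shift and turn from the pose commanded when the call began, along the tool's axes at that moment; what a row does not reach only later rows make up. A row lasts 1/10 s, in which the tool goes at most 50 mm and 8.59 degrees, less where a joint would pass 70% of its speed; a pose out of reach is approached as far as the arm can. A call with a gripper value outside its range is refused whole. The fingers move at their own pace and stop on an object; "squeeze" is the grip in N (left out, the last holds). Time passes only in rows, so rows that repeat a pose let the fingers close. It gives the time, the measured TCP pose, the force, the opening and the grip force at its end, in the units of the state.
- readout.read_state(): the state, without advancing time (a new reading comes with each control period).
- read_camera(name): name is "scene" or "top" or "wrist"; returns a dict with "color" (384x512x3 uint8, blue, green, red), "fx", "fy", "cx", "cy" (pixels), "origin" and "attitude" of the camera in the world. Camera axes: x right, y down, z forward; pixel columns grow to the right and rows downward; lengths in m; the calibration is good to about 2 mm. The wrist camera is an equidistant fisheye: a pixel r from the principal point sees the ray r / f radians off the axis. A picture is of the moment at which its call begins. There is no depth.
- finish_job(): hands the job in; it is judged then, once.
The state is a dict: "time": time; "q": joint angles; "joint_vel": joint speeds; "joint_torque": joint torques, N m; "tool_pos": TCP position; "tcp_rot": TCP orientation; "wrist_force": force on the tool from outside, world axes, zero at the start; "torque": the same for the moment, N m; "width": opening from 0.0 (shut) to 1.0 (fully open); "grip_force": force on a finger pad.
Only numpy, scipy, OpenCV 4.12 (cv2) and the standard library are available. Lean on these libraries where they do the work, as an engineer would, in place of code of your own. Each camera call takes 0.05 s, during which the arm holds its last target. There are 200 camera calls.

## Working session

There is one attempt and no reset: what is moved stays moved. The work goes in short steps, Python scripts to look and compute and a tool call to move; the robot and the scene stay as the last step left them, time stands still between calls to the robot, and variables do not carry over. Pictures are saved under pics/ and viewed, at most 10 in all, crops included, and the job is handed in when it is done.

Besides the shell and the picture viewer there is one more tool, called after "Request:" as name(argument=value, ...) on one line, values as JSON. jog_arm: Moves the arm, as the interface text tells. Its arguments: {"type":"object","properties":{"deltas":{"type":"array"},"squeeze":{"type":"number"}},"required":["deltas"]}

```bash
ls; mkdir -p pics
python3 - <<'E'
from workcell import readout, read_camera, bot
import cv2
print(readout.read_state()); print([a for a in dir(bot) if a[0]!='_'])
for n in ("scene","top"):
    c=read_camera(n); cv2.imwrite(f"pics/{n}0.png",c["color"] if n=="scene" else cv2.resize(c["color"],(800,600),interpolation=cv2.INTER_CUBIC))
    print({k:v for k,v in c.items() if k!="color"})
E
```

```text
pics
{'time': 0.0, 'q': array([-1.13889493e+00,  2.64789984e-01,  1.60539270e+00,  1.50823142e-06,
        1.27371113e+00, -3.69137170e-02]), 'joint_vel': array([ 9.56395107e-05, -2.72476091e-04,  1.09482016e-03,  6.99950866e-04,
       -4.52372492e-04,  4.40359726e-04]), 'joint_torque': array([-1.42212521e-03, -5.15107048e+01, -3.67324340e+01,  1.16516489e-04,
        1.29107983e-02,  1.86681535e-05]), 'tool_pos': array([ 0.30467969, -0.60153348,  0.24692708]), 'tcp_rot': array([-3.05348183e+00, -7.29162772e-01,  7.06512106e-04]), 'wrist_force': array([1.02522304, 0.16093981, 0.50204658]), 'torque': array([0.04562818, 0.01084469, 0.04853168]), 'grip_force': 0.0, 'width': 0.9987789902331278}
['MotionError', 'tip_extent']
{'fx': 422.51828408438666, 'fy': 422.51828408438666, 'cx': 259.76504925226334, 'cy': 193.29789919162735, 'origin': array([1.28748294, 0.54042957, 0.68543622]), 'attitude': array([-0.99967675, -2.25887452,  1.1969004 ])}
{'fx': 372.54769646443157, 'fy': 372.54769646443157, 'cx': 253.93365701890917, 'cy': 187.68691435368066, 'origin': array([ 0.48931073, -0.06989479,  1.0387176 ]), 'attitude': array([-2.1499575,  2.1738258, -0.0622302])}
```

View pics/top0.png

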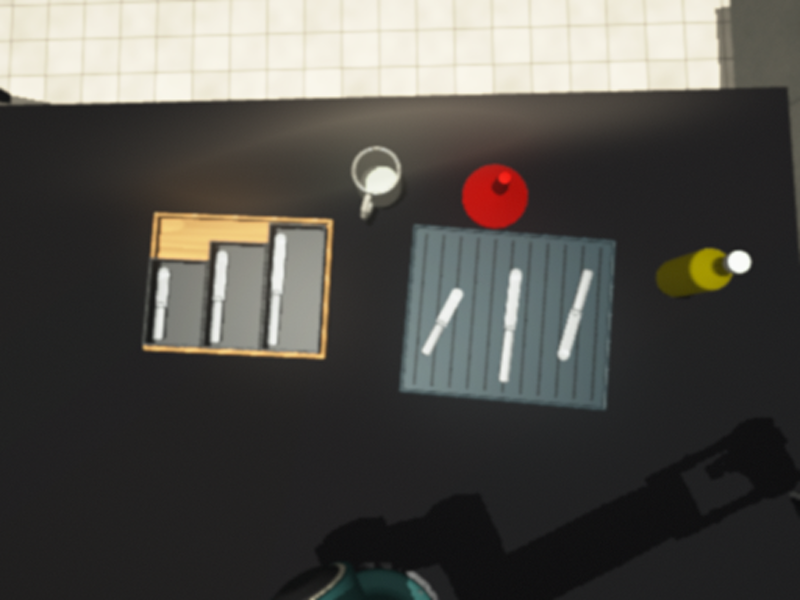

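The top view shows boxes on the left (long box rightmost, 800-px picture about 300,285) and knives on the mat: short (442,321), long (510,325), middle (575,315). Next are enlarged crops to tell handle from blade.

Run:
```python
from workcell import read_camera
import cv2, numpy as np
c=read_camera("top")["color"]
np.save("top.npy",c)
cv2.imwrite("pics/mat.png",cv2.resize(c[140:265,252:397],None,fx=4.8,fy=4.8,interpolation=cv2.INTER_CUBIC))
cv2.imwrite("pics/box.png",cv2.resize(c[130:234,86:218],None,fx=5.5,fy=5.5,interpolation=cv2.INTER_CUBIC))
```

```text
(no output)
```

View pics/mat.png

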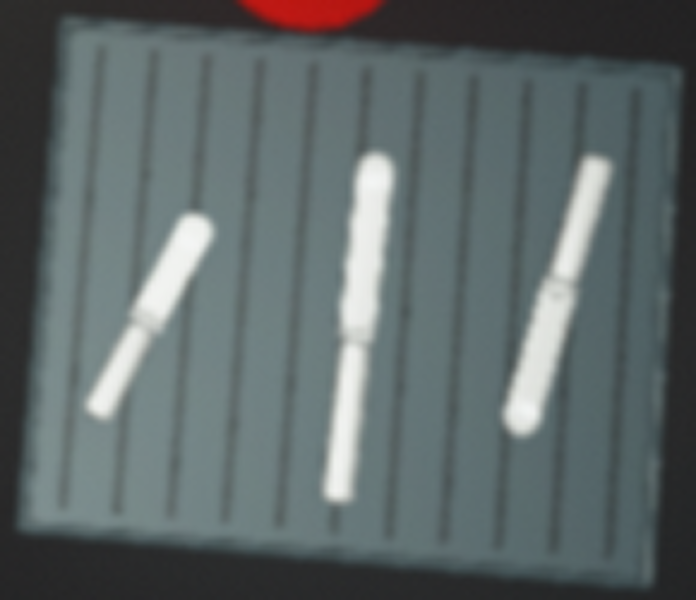

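View pics/box.png

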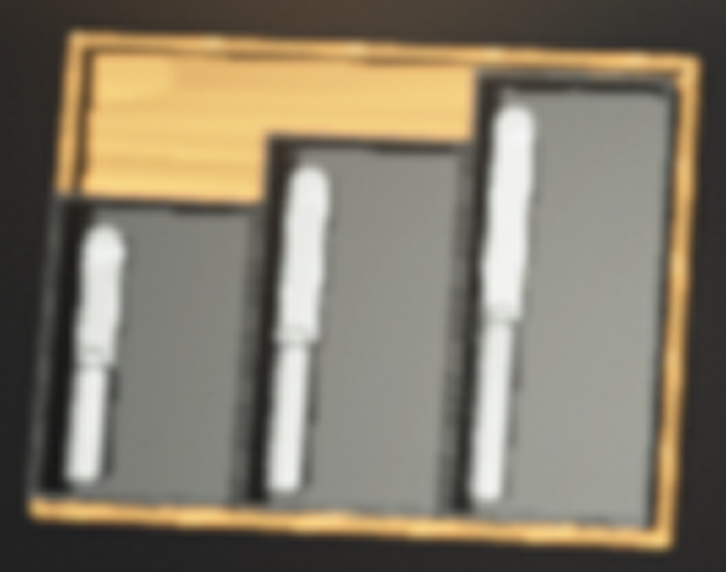

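```bash
cat > h.py <<'E'
import numpy as np, cv2
from scipy.spatial.transform import Rotation as R
def proj(c,uv,z):
    uv=np.atleast_2d(np.asarray(uv,float)); A=R.from_rotvec(c["attitude"]).as_matrix()
    d=np.c_[(uv[:,0]-c["cx"])/c["fx"],(uv[:,1]-c["cy"])/c["fy"],np.ones(len(uv))]@A.T
    return c["origin"]+d*((z-c["origin"][2])/d[:,2])[:,None]
def crop(uv,o,s): return (np.asarray(uv,float)+.5)/s-.5+np.array(o)
E
python3 - <<'E'
from workcell import read_camera
from h import *
np.set_printoptions(precision=4,suppress=True)
c=read_camera("top"); g=cv2.cvtColor(c["color"],cv2.COLOR_BGR2GRAY)
m=(g>175).astype(np.uint8); m[:125]=0; m[262:]=0
# unmask wood by saturation
hsv=cv2.cvtColor(c["color"],cv2.COLOR_BGR2HSV); m[hsv[...,1]>60]=0; m[:,:86]=0;m[:,400:]=0
cs,_=cv2.findContours(cv2.resize(m*0+g*m,None,fx=1,fy=1),cv2.RETR_EXTERNAL,cv2.CHAIN_APPROX_NONE)
n,l,s,ce=cv2.connectedComponentsWithStats(m)
for i in range(1,n):
    if s[i,4]<60: continue
    v,u=np.nonzero(l==i); 
    z=.013 if u.mean()>250 else .017
    P=proj(c,np.c_[u,v],z)[:,:2]; mu=P.mean(0); w,V=np.linalg.eigh(np.cov((P-mu).T)); a=V[:,1]*np.sign(V[0,1])
    t=(P-mu)@a; ctr=mu+a*(t.max()+t.min())/2
    print(u.mean().round(),v.mean().round(),"ctr",ctr,"len",np.ptp(t),"deg",np.degrees(np.arctan2(a[1],a[0])))
o=(252,140)
for n,k in dict(long=[(376,152),(339,502)],short=[(197,213),(98,416)],mid=[(519,437),(598,157)]).items():
    P=proj(c,crop(k,o,4.8),.0125)[:,:2]; d=P[0]-P[1]; print(n,P.mean(0),np.hypot(*d),np.degrees(np.arctan2(d[1],d[0])))
o=(86,130)
for n,k in dict(long=[(515,105),(485,503)],mid=[(311,165),(283,493)],short=[(105,224),(82,483)]).items():
    P=proj(c,crop(k,o,5.5),.0165)[:,:2]; d=P[0]-P[1]; print("st",n,P.mean(0),np.hypot(*d),np.degrees(np.arctan2(d[1],d[0])))
T=proj(c,crop([(70,32),(700,57),(670,548),(28,518)],o,5.5),.022)[:,:2]; print("tray",T,T.mean(0)); print(np.linalg.norm(T-np.roll(T,-1,0),axis=1))
M=proj(c,crop([(60,17),(682,66),(652,587),(18,530)],(252,140),4.8),.005)[:,:2]; print("mat",M.mean(0),np.linalg.norm(M-np.roll(M,-1,0),axis=1))
E
```

```text
177.0 182.0 ctr [0.5918 0.1745] len 0.19845290454452572 deg -4.059381020622693
140.0 187.0 ctr [0.5802 0.2783] len 0.16225257512841212 deg -4.238442835518441
103.0 193.0 ctr [0.5686 0.3814] len 0.12618767688588958 deg -4.373804575519642
326.0 205.0 ctr [ 0.5236 -0.2358] len 0.1967868843686273 deg -8.298659394733484
367.0 203.0 ctr [ 0.5398 -0.3496] len 0.16094734378009518 deg -18.387609299625762
283.0 204.0 ctr [ 0.5306 -0.1174] len 0.12825585003644074 deg -29.1916383256898
long [ 0.5232 -0.2363] 0.20088419532113497 -7.517446194293008
short [ 0.531  -0.1169] 0.12954159181854755 -26.838638955958988
mid [ 0.5387 -0.3506] 0.1666852243312234 162.42074778409105
st long [0.5909 0.1755] 0.20205828804549597 -3.8311155370213585
st mid [0.5792 0.2788] 0.16668944864787336 -3.919467635635207
st short [0.5678 0.3827] 0.13171807270697572 -3.6299469294284292
tray [[0.732  0.3968]
 [0.7137 0.0735]
 [0.467  0.0884]
 [0.4848 0.4114]] [0.5994 0.2425]
[0.3238 0.2472 0.3234 0.2476]
mat [ 0.5401 -0.2343] [0.361  0.2986 0.3593 0.2986]
```

```bash
cat >> h.py <<'E'
def plan(x,y,z,yaw,n=0):
    from workcell import readout
    s=readout.read_state(); r0=R.from_rotvec(s["tcp_rot"])
    r1=R.from_euler("z",yaw,degrees=True)*R.from_euler("x",180,degrees=True)
    d=r0.inv().apply(np.array([x,y,z])-s["tool_pos"]); t=np.degrees((r0.inv()*r1).as_rotvec())
    print("d",d.round(4),"turn",t.round(2),"pos",s["tool_pos"].round(4),"t",round(s["time"],2))
E
python3 - <<'E'
from workcell import read_camera
from h import *
np.set_printoptions(precision=4,suppress=True)
c=read_camera("top");o=(86,130)
for n,k in dict(long=[(600,90),(590,519)],mid=[(390,152),(370,510)],short=[(190,212),(160,498)]).items():
    P=proj(c,crop(k,o,5.5),.009)[:,:2]; print("floor back/front",n,P, (P[0]-P[1])[0])
plan(.4897,-.2313,.10,-8)
E
```

```text
floor back/front long [[0.7003 0.1268]
 [0.4816 0.1309]] 0.21871560906584975
floor back/front mid [[0.6698 0.2348]
 [0.4871 0.2426]] 0.18264021644494144
floor back/front short [[0.6402 0.3379]
 [0.4942 0.35  ]] 0.14598913267067715
d [ 0.3324 -0.2469  0.1479] turn [-0.07  0.02 34.86] pos [ 0.3048 -0.6019  0.2476] t 0.25
```

Request:
jog_arm(deltas=[0.332,-0.247,0.148,0,0,34.9,0.2,0.332,-0.247,0.148,0,0,34.9,0.2,0.332,-0.247,0.148,0,0,34.9,0.2,0.332,-0.247,0.148,0,0,34.9,0.2,0.332,-0.247,0.148,0,0,34.9,0.2,0.332,-0.247,0.148,0,0,34.9,0.2,0.332,-0.247,0.148,0,0,34.9,0.2,0.332,-0.247,0.148,0,0,34.9,0.2], squeeze=50)

```text
time: 1.05
tool_pos: [0.4734, -0.2637, 0.1133]
tcp_rot: [3.133, -0.221, 0.001]
wrist_force: [0.4, -0.4, -0.9]
width: 0.603
grip_force: 0.0
```

Request:
jog_arm(deltas=[0,0,0,0,0,0,0.2,0,0,0,0,0,0,0.2])

```text
time: 1.25
tool_pos: [0.4729, -0.2641, 0.1132]
tcp_rot: [-3.134, 0.215, 0.002]
wrist_force: [-0.4, -0.4, -0.0]
width: 0.602
grip_force: 0.0
```

Run:
```python
from h import *
plan(.4897,-.2313,.024,-8)
from workcell import read_camera
c=read_camera("wrist"); cv2.imwrite("pics/w1.png",c["color"]); print(c["fx"],c["origin"],c["attitude"])
```

```text
d [ 0.0123 -0.0348  0.0891] turn [-0.01  0.07  0.14] pos [ 0.4729 -0.2641  0.1132] t 1.25
297.3186396354542 [ 0.55277061 -0.27495513  0.23938072] [ 1.91252609 -2.19370138 -0.35611857]
```

View pics/w1.png

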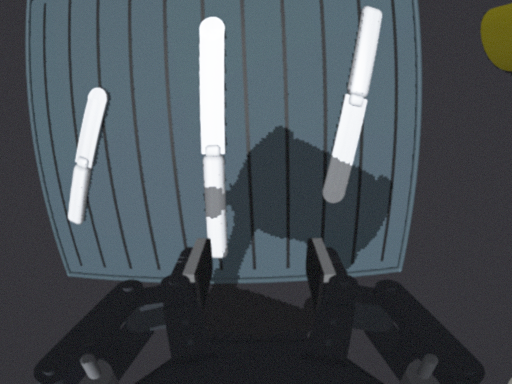

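The wrist view confirms the handles: long knife handle end at (215,255), short (75,220), middle (372,12). The long knife runs nearly parallel to the tool's x axis.

Request:
jog_arm(deltas=[0.0123,-0.0348,0.05,0,0,0,0,0.0123,-0.0348,0.05,0,0,0,0,0.0123,-0.0348,0.075,0,0,0,0,0.0123,-0.0348,0.089,0,0,0,0,0.0123,-0.0348,0.089,0,0,0,0])

```text
time: 1.8
tool_pos: [0.4878, -0.2329, 0.0229]
tcp_rot: [-3.132, 0.222, 0.006]
wrist_force: [-1.0, 0.3, 0.3]
width: 0.502
grip_force: 0.0
```

Request:
jog_arm(deltas=[0,0,0,0,0,0,-1,0,0,0,0,0,0,-1,0,0,0,0,0,0,-1,0,0,0,0,0,0,-1,0,0,0,0,0,0,-1,0,0,0,0,0,0,-1])

```text
time: 2.4
tool_pos: [0.4909, -0.2335, 0.0261]
tcp_rot: [3.132, -0.22, 0.003]
wrist_force: [-1.1, -2.2, 6.6]
width: 0.179
grip_force: 50.6
```

Request:
jog_arm(deltas=[0,0,-0.02,0,0,0,-1,0,0,-0.05,0,0,0,-1,0,0,-0.1,0,0,0,-1,0,0,-0.12,0,0,0,-1,0,0,-0.12,0,0,0,-1])

```text
time: 2.9
tool_pos: [0.4927, -0.2339, 0.1492]
tcp_rot: [3.131, -0.22, 0.012]
wrist_force: [-0.4, -1.0, -0.9]
width: 0.179
grip_force: 49.8
```

Run:
```python
from h import *
plan(.5563,.1296,.145,-3.5)
from workcell import read_camera
c=read_camera("wrist"); cv2.imwrite("pics/w2.png",c["color"]); print(c["fx"],c["origin"],c["attitude"])
```

```text
d [ 0.0122 -0.3688  0.0033] turn [ 0.17 -0.45 -4.53] pos [ 0.4927 -0.2339  0.1492] t 2.9
297.3186396354542 [ 0.57145128 -0.24440586  0.27614225] [ 1.91261313 -2.20133151 -0.34404417]
```

View pics/w2.png

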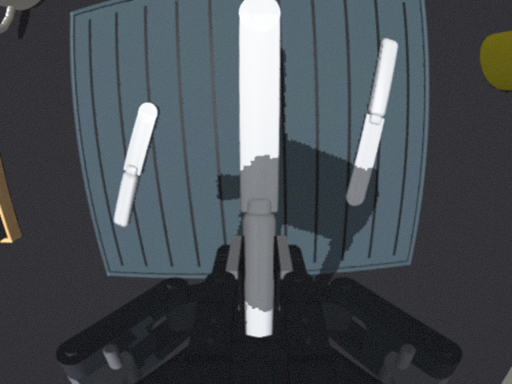

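The long knife is held straight: bolster at (259,203), handle end at (259,335). I'll now work out where it sits lengthwise in the grip.

```bash
cat >> h.py <<'E'
def wproj(c,uv,z):
    uv=np.atleast_2d(np.asarray(uv,float)); A=R.from_rotvec(c["attitude"]).as_matrix()
    p=(uv-[c["cx"],c["cy"]])/c["fx"]; th=np.linalg.norm(p,axis=1,keepdims=True)
    d=np.c_[p/th*np.sin(th),np.cos(th)]@A.T
    return c["origin"]+d*((z-c["origin"][2])/d[:,2])[:,None]
def intool(uv,dz,c):
    from workcell import readout
    s=readout.read_state(); P=wproj(c,uv,s["tool_pos"][2]+dz)
    return R.from_rotvec(s["tcp_rot"]).inv().apply(P-s["tool_pos"])
E
python3 - <<'E'
from h import *
from workcell import read_camera
c=read_camera("wrist")
print(intool([(259,0),(259,203),(259,335)],-.0145,c).round(4))
E
```

```text
[[ 0.1303  0.0002  0.0145]
 [ 0.0286  0.0003  0.0145]
 [-0.0652  0.0003  0.0145]]
```

Request:
jog_arm(deltas=[0.012,-0.369,0.003,0.2,-0.4,-4.5,-1,0.012,-0.369,0.003,0.2,-0.4,-4.5,-1,0.012,-0.369,0.003,0.2,-0.4,-4.5,-1,0.012,-0.369,0.003,0.2,-0.4,-4.5,-1,0.012,-0.369,0.003,0.2,-0.4,-4.5,-1,0.012,-0.369,0.003,0.2,-0.4,-4.5,-1,0.012,-0.369,0.003,0.2,-0.4,-4.5,-1,0.012,-0.369,0.003,0.2,-0.4,-4.5,-1])

```text
time: 3.8
tool_pos: [0.5517, 0.1349, 0.1388]
tcp_rot: [-3.136, 0.092, 0.017]
wrist_force: [-0.3, -0.4, -1.2]
width: 0.178
grip_force: 49.8
```

Request:
jog_arm(deltas=[0,0,0,0,0,0,-1,0,0,0,0,0,0,-1,0,0,0,0,0,0,-1])

```text
time: 4.1
tool_pos: [0.5521, 0.1299, 0.14]
tcp_rot: [-3.137, 0.098, 0.015]
wrist_force: [0.1, -0.6, -0.9]
width: 0.179
grip_force: 49.8
```

Run:
```python
from h import *
plan(.5563,.1296,.031,-3.5)
from workcell import read_camera
c=read_camera("wrist"); cv2.imwrite("pics/w3.png",c["color"])
```

```text
d [0.0052 0.0003 0.109 ] turn [-0.15  0.56 -0.08] pos [0.5521 0.1299 0.14  ] t 4.1
```

View pics/w3.png

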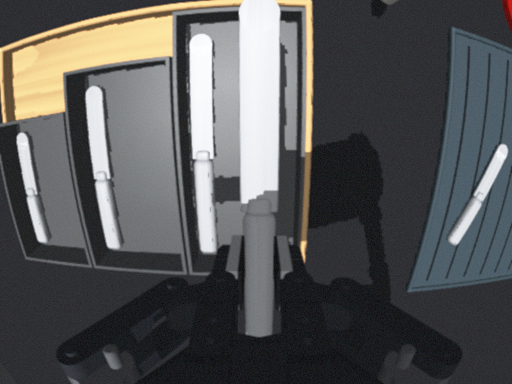

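The long knife hangs over its box, right of the stored one (203,140), with its tip to the back. Lowering now.

Request:
jog_arm(deltas=[0.004,0,0.045,0,0.5,0,-1,0.004,0,0.08,0,0.5,0,-1,0.004,0,0.1,0,0.5,0,-1,0.004,0,0.1,0,0.5,0,-1,0.004,0,0.1,0,0.5,0,-1])

```text
time: 4.65
tool_pos: [0.5566, 0.1302, 0.0417]
tcp_rot: [-3.137, 0.099, -0.002]
wrist_force: [0.6, -0.2, -0.5]
width: 0.178
grip_force: 49.8
```

Run:
```python
from h import *
plan(.555,.1296,.031,-3.5)
```

```text
d [-0.0016  0.0007  0.0107] turn [-0.2  -0.07 -0.13] pos [0.5566 0.1302 0.0417] t 4.65
```

Request:
jog_arm(deltas=[-0.001,0.001,0.005,0,0,0,-1,-0.001,0.001,0.008,0,0,0,-1,-0.001,0.001,0.0105,0,0,0,-1,-0.001,0.001,0.0105,0,0,0,-1])

```text
time: 5.05
tool_pos: [0.5558, 0.1304, 0.0314]
tcp_rot: [-3.136, 0.097, -0.004]
wrist_force: [-0.5, -0.7, -0.8]
width: 0.177
grip_force: 49.8
```

Request:
jog_arm(deltas=[0,0,0.001,0,0,0,-1,0,0,0.0015,0,0,0,-1,0,0,0.0015,0,0,0,-0.35,0,0,0.0015,0,0,0,-0.35,0,0,0.0015,0,0,0,-0.35,0,0,0.0015,0,0,0,-0.35])

```text
time: 5.65
tool_pos: [0.5557, 0.1304, 0.0297]
tcp_rot: [-3.136, 0.097, -0.003]
wrist_force: [0.1, -0.2, -0.2]
width: 0.327
grip_force: 0.0
```

Request:
jog_arm(deltas=[0,0,-0.015,0,0,0,-0.35,0,0,-0.04,0,0,0,-0.35,0,0,-0.08,0,0,0,-0.3,0,0,-0.12,0,0,0,0,0,0,-0.12,0,0,0,0])

```text
time: 6.15
tool_pos: [0.5605, 0.1309, 0.1581]
tcp_rot: [-3.133, 0.097, -0.024]
wrist_force: [1.2, -0.3, 0.7]
width: 0.499
grip_force: 0.0
```

Run:
```python
from h import *
from workcell import read_camera
# middle grip: ctr (.5393,-.350), knife heading 162 -> handle dir -18 deg
a=np.radians(-18); print(.5393+.0281*np.cos(a), -.350+.0281*np.sin(a))
plan(.566,-.3587,.12,-18)
c=read_camera("wrist"); cv2.imwrite("pics/w4.png",c["color"])
```

```text
0.5660246881078939 -0.358683377541936
d [0.0352 0.4886 0.0351] turn [-0.52 -0.82 14.46] pos [0.5605 0.1309 0.1581] t 6.15
```

View pics/w4.png

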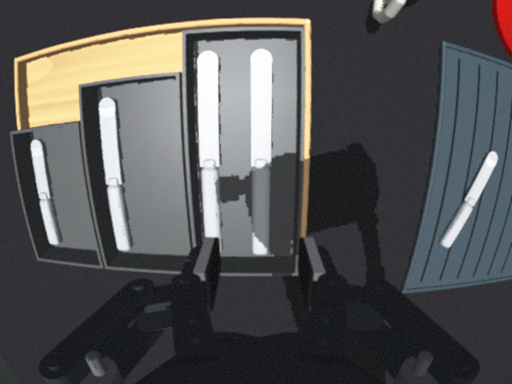

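The long knife lies straight beside its neighbour (tips at rows 50 and 52). Now for the middle knife.

Request:
jog_arm(deltas=[0.0,0.39,-0.005,0,0,14.5,0,0.0,0.39,-0.005,0,0,14.5,0,0.0,0.39,-0.005,0,0,14.5,0,0.0,0.39,-0.005,0,0,14.5,0,0.0,0.39,-0.005,0,0,14.5,0,0.0,0.39,-0.005,0,0,14.5,0,0.0,0.39,-0.005,0,0,14.5,0,0.0,0.39,-0.005,0,0,14.5,0])

```text
time: 7.0
tool_pos: [0.53, -0.2617, 0.1525]
tcp_rot: [-3.098, 0.494, -0.0]
wrist_force: [0.6, 0.4, 0.2]
width: 0.504
grip_force: 0.0
```

Run:
```python
from h import *
plan(.566,-.3587,.11,-18)
```

```text
d [0.0643 0.0812 0.0422] turn [-0.23  0.03 -0.1 ] pos [ 0.53   -0.2617  0.1525] t 7.0
```

Request:
jog_arm(deltas=[0.064,0.081,0.04,0,0,0,0,0.064,0.081,0.04,0,0,0,0,0.064,0.081,0.04,0,0,0,0,0.064,0.081,0.04,0,0,0,0,0.064,0.081,0.04,0,0,0,0])

```text
time: 7.5
tool_pos: [0.5664, -0.3549, 0.1123]
tcp_rot: [-3.097, 0.492, 0.001]
wrist_force: [-1.0, -0.7, 0.4]
width: 0.501
grip_force: 0.0
```

Run:
```python
from h import *
from workcell import read_camera
plan(.566,-.3587,.0265,-18)
c=read_camera("wrist"); cv2.imwrite("pics/w5.png",c["color"])
```

```text
d [0.0009 0.0042 0.0858] turn [-0.3   0.07 -0.05] pos [ 0.5664 -0.3549  0.1123] t 7.5
```

View pics/w5.png

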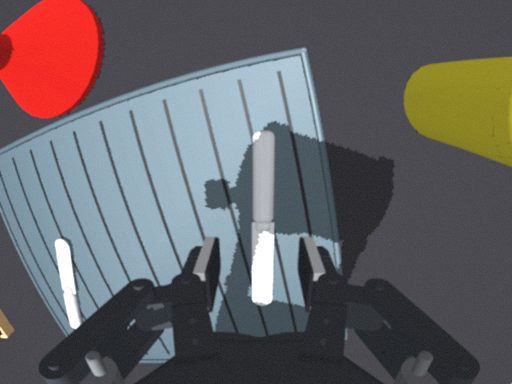

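The middle knife is parallel to the tool, with its handle at (264,133)–(264,222). I'll descend and grip.

Request:
jog_arm(deltas=[0.001,0.004,0.045,0,0,0,0,0.001,0.004,0.07,0,0,0,0,0.001,0.004,0.085,0,0,0,0,0.001,0.004,0.085,0,0,0,0,0.001,0.004,0.085,0,0,0,0])

```text
time: 8.05
tool_pos: [0.5678, -0.3595, 0.0292]
tcp_rot: [-3.1, 0.491, -0.004]
wrist_force: [0.4, -0.6, 0.7]
width: 0.497
grip_force: 0.0
```

Request:
jog_arm(deltas=[0,0,0,0,0,0,-1,0,0,0,0,0,0,-1,0,0,0,0,0,0,-1,0,0,0,0,0,0,-1,0,0,0,0,0,0,-1,0,0,0,0,0,0,-1])

```text
time: 8.65
tool_pos: [0.5685, -0.3607, 0.0304]
tcp_rot: [-3.1, 0.492, -0.008]
wrist_force: [0.1, 1.0, 7.0]
width: 0.169
grip_force: 48.9
```

Request:
jog_arm(deltas=[-0.005,0,-0.02,0,0,0,-1,-0.02,0,-0.05,0,0,0,-1,-0.05,0,-0.09,0,0,0,-1,-0.06,0,-0.13,0,0,0,-1,-0.06,0,-0.13,0,0,0,-1,-0.06,0,-0.13,0,0,0,-1])

```text
time: 9.25
tool_pos: [0.5105, -0.3426, 0.1601]
tcp_rot: [-3.101, 0.493, -0.009]
wrist_force: [0.3, -0.0, -1.0]
width: 0.166
grip_force: 48.9
```

Run:
```python
from h import *
from workcell import read_camera
plan(.53,-.15,.15,45)
c=read_camera("wrist"); cv2.imwrite("pics/w6.png",c["color"])
```

```text
d [-0.0412 -0.1891  0.0104] turn [ 2.000e-02 -3.500e-01 -6.306e+01] pos [ 0.5105 -0.3426  0.1601] t 9.25
```

View pics/w6.png

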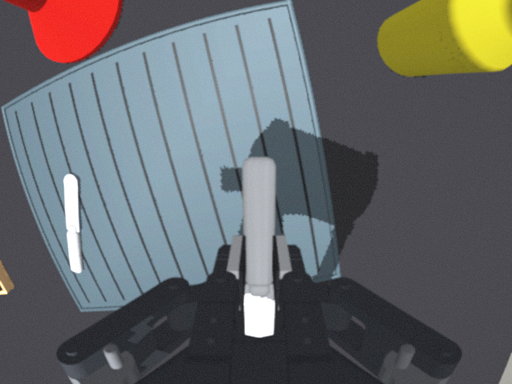

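Run:
```python
from h import *
from workcell import read_camera
c=read_camera("wrist")
for dz in (-.0095,-.0145,-.0195): print(intool([(259,158),(259,287)],dz,c)[:,0].round(4))
```

```text
[ 0.0524 -0.021 ]
[ 0.0514 -0.0247]
[ 0.0503 -0.0284]
```

Request:
jog_arm(deltas=[-0.041,-0.189,0.01,0,0,-63,-1,-0.041,-0.189,0.01,0,0,-63,-1,-0.041,-0.189,0.01,0,0,-63,-1,-0.041,-0.189,0.01,0,0,-63,-1,-0.041,-0.189,0.01,0,0,-63,-1,-0.041,-0.189,0.01,0,0,-63,-1,-0.041,-0.189,0.01,0,0,-63,-1,-0.041,-0.189,0.01,0,0,-63,-1])

```text
time: 10.15
tool_pos: [0.5283, -0.1484, 0.1461]
tcp_rot: [-2.895, -1.207, -0.0]
wrist_force: [-1.1, -0.3, 0.5]
width: 0.166
grip_force: 49.0
```

Run:
```python
from h import *
plan(.53,.03,.15,108)
```

```text
d [ 0.1279 -0.1244 -0.003 ] turn [ -0.19  -0.27 -62.75] pos [ 0.5283 -0.1484  0.1461] t 10.15
```

Request:
jog_arm(deltas=[0.128,-0.124,-0.004,0,0,-63,-1,0.128,-0.124,-0.004,0,0,-63,-1,0.128,-0.124,-0.004,0,0,-63,-1,0.128,-0.124,-0.004,0,0,-63,-1,0.128,-0.124,-0.004,0,0,-63,-1,0.128,-0.124,-0.004,0,0,-63,-1,0.128,-0.124,-0.004,0,0,-63,-1,0.128,-0.124,-0.004,0,0,-63,-1])

```text
time: 10.95
tool_pos: [0.5311, 0.0293, 0.1508]
tcp_rot: [-1.839, -2.542, -0.003]
wrist_force: [-0.3, 1.5, -0.9]
width: 0.167
grip_force: 49.0
```

Run:
```python
from h import *
plan(.5463,.2336,.14,176.5)
```

```text
d [0.1892 0.0785 0.0115] turn [  0.09  -0.24 -68.25] pos [0.5311 0.0293 0.1508] t 10.95
```

Request:
jog_arm(deltas=[0.189,0.0785,0.011,0,0,-68.2,-1,0.189,0.0785,0.011,0,0,-68.2,-1,0.189,0.0785,0.011,0,0,-68.2,-1,0.189,0.0785,0.011,0,0,-68.2,-1,0.189,0.0785,0.011,0,0,-68.2,-1,0.189,0.0785,0.011,0,0,-68.2,-1,0.189,0.0785,0.011,0,0,-68.2,-1,0.189,0.0785,0.011,0,0,-68.2,-1])

```text
time: 11.75
tool_pos: [0.5473, 0.233, 0.1402]
tcp_rot: [-0.094, -3.138, -0.003]
wrist_force: [0.4, 0.3, -0.3]
width: 0.168
grip_force: 49.1
```

Request:
jog_arm(deltas=[0,0,0,0,0,0,-1,0,0,0,0,0,0,-1])

```text
time: 11.95
tool_pos: [0.5479, 0.2327, 0.1412]
tcp_rot: [-0.11, -3.139, -0.004]
wrist_force: [-0.2, -0.0, -0.3]
width: 0.167
grip_force: 49.1
```

Run:
```python
from h import *
from workcell import read_camera
plan(.5463,.2336,.048,176.5)
c=read_camera("wrist"); cv2.imwrite("pics/w7.png",c["color"])
```

```text
d [0.0015 0.0006 0.0932] turn [ 0.14 -0.05 -0.52] pos [0.5479 0.2327 0.1412] t 11.95
```

View pics/w7.png

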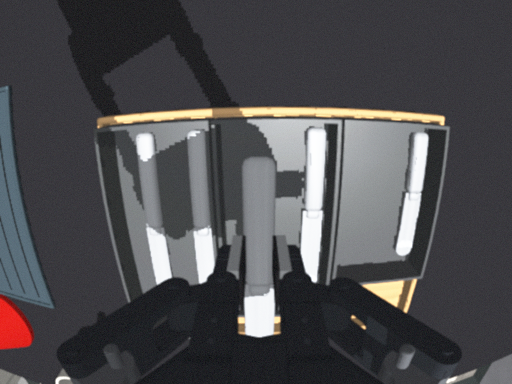

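The middle knife is over its box beside the stored one, handle to the front. That was the tenth and last picture, so checks from here are numeric.

Request:
jog_arm(deltas=[0.0015,0.0005,0.045,0,0,-0.5,-1,0.0015,0.0005,0.08,0,0,-0.5,-1,0.0015,0.0005,0.1,0,0,-0.5,-1,0.0015,0.0005,0.1,0,0,-0.5,-1,0.0015,0.0005,0.1,0,0,-0.5,-1,0.0015,0.0005,0.1,0,0,-0.5,-1])

```text
time: 12.6
tool_pos: [0.549, 0.2344, 0.0448]
tcp_rot: [0.093, 3.135, 0.008]
wrist_force: [-0.8, 0.3, -1.0]
width: 0.164
grip_force: 49.1
```

Request:
jog_arm(deltas=[0,0,0.002,0,0,0,-1,0,0,0.004,0,0,0,-1,0,0,0.004,0,0,0,-1])

```text
time: 12.9
tool_pos: [0.5477, 0.234, 0.0395]
tcp_rot: [0.092, 3.137, 0.006]
wrist_force: [0.2, -0.5, -0.4]
width: 0.172
grip_force: 49.1
```

Request:
jog_arm(deltas=[0,0,0.002,0,0,0,-1,0,0,0.004,0,0,0,-1,0,0,0.004,0,0,0,-1])

```text
time: 13.2
tool_pos: [0.5471, 0.2338, 0.0346]
tcp_rot: [0.092, 3.139, 0.005]
wrist_force: [-1.1, -0.4, -0.0]
width: 0.168
grip_force: 49.1
```

Request:
jog_arm(deltas=[0,0,0.001,0,0,0,-1,0,0,0.0015,0,0,0,-1,0,0,0.0015,0,0,0,-1])

```text
time: 13.5
tool_pos: [0.5473, 0.2339, 0.0344]
tcp_rot: [0.091, 3.139, 0.005]
wrist_force: [-2.0, -1.0, 5.3]
width: 0.171
grip_force: 50.1
```

Request:
jog_arm(deltas=[0,0,0,0,0,0,-0.35,0,0,0,0,0,0,-0.35,0,0,0,0,0,0,-0.35,0,0,0,0,0,0,-0.35])

```text
time: 13.9
tool_pos: [0.5474, 0.2339, 0.0334]
tcp_rot: [0.091, 3.138, 0.006]
wrist_force: [-0.4, 0.5, 0.2]
width: 0.327
grip_force: 0.0
```

Request:
jog_arm(deltas=[0,0,-0.015,0,0,0,-0.35,0,0,-0.04,0,0,0,-0.35,0,0,-0.08,0,0,0,-0.3,0,0,-0.11,0,0,0,0,0,0,-0.11,0,0,0,0])

```text
time: 14.4
tool_pos: [0.5513, 0.235, 0.1508]
tcp_rot: [0.091, 3.127, 0.013]
wrist_force: [0.6, 0.2, 0.9]
width: 0.498
grip_force: 0.0
```

```bash
cat > chk.py <<'E'
from h import *
from workcell import read_camera
np.set_printoptions(precision=4,suppress=True)
c=read_camera("top"); g=cv2.cvtColor(c["color"],cv2.COLOR_BGR2GRAY); hsv=cv2.cvtColor(c["color"],cv2.COLOR_BGR2HSV)
m=((g>175)&(hsv[...,1]<=60)).astype(np.uint8); m[:125]=0; m[262:]=0; m[:,:86]=0; m[:,400:]=0
n,l,s,ce=cv2.connectedComponentsWithStats(m)
for i in range(1,n):
    if s[i,4]<30: continue
    v,u=np.nonzero(l==i); P=proj(c,np.c_[u,v],.013 if u.mean()>250 else .017)[:,:2]
    mu=P.mean(0); w,V=np.linalg.eigh(np.cov((P-mu).T)); a=V[:,1]*np.sign(V[0,1]); t=(P-mu)@a
    print("ctr",mu+a*(t.max()+t.min())/2,"len",np.ptp(t).round(4),"deg",np.degrees(np.arctan2(a[1],a[0])).round(1))
E
python3 - <<'E'
import chk
from h import *
plan(.5113,-.1067,.10,152)
E
```

```text
ctr [0.7434 0.0136] len 0.0269 deg -9.2
ctr [0.6373 0.1712] len 0.1072 deg -3.6
ctr [0.634  0.1239] len 0.1068 deg -3.6
ctr [0.6245 0.2749] len 0.0733 deg -3.5
ctr [0.6199 0.228 ] len 0.0815 deg -2.9
ctr [ 0.5305 -0.1174] len 0.1283 deg -29.1
ctr [0.5671 0.3992] len 0.0337 deg -69.0
ctr [0.5201 0.2828] len 0.0416 deg -3.1
ctr [0.4993 0.1335] len 0.0202 deg 7.8
ctr [0.438  0.3827] len 0.0362 deg -82.3
d [ 0.0189 -0.3431  0.0455] turn [ 0.5   0.42 24.66] pos [0.5497 0.2344 0.148 ] t 14.45
```

Request:
jog_arm(deltas=[0.019,-0.343,0.02,0.5,0.4,24.6,0,0.019,-0.343,0.02,0.5,0.4,24.6,0,0.019,-0.343,0.02,0.5,0.4,24.6,0,0.019,-0.343,0.02,0.5,0.4,24.6,0,0.019,-0.343,0.045,0.5,0.4,24.6,0,0.019,-0.343,0.045,0.5,0.4,24.6,0,0.019,-0.343,0.045,0.5,0.4,24.6,0,0.019,-0.343,0.045,0.5,0.4,24.6,0])

```text
time: 15.25
tool_pos: [0.5054, -0.1119, 0.0948]
tcp_rot: [-0.764, -3.036, 0.009]
wrist_force: [-0.6, 0.4, -0.0]
width: 0.497
grip_force: 0.0
```

Request:
jog_arm(deltas=[0,0,0,0,0,0,0,0,0,0,0,0,0,0])

```text
time: 15.45
tool_pos: [0.508, -0.1069, 0.0968]
tcp_rot: [-0.757, -3.042, 0.006]
wrist_force: [0.3, -0.3, -0.4]
width: 0.501
grip_force: 0.0
```

Run:
```python
from h import *
from workcell import read_camera, readout
c=read_camera("wrist"); g=cv2.cvtColor(c["color"],cv2.COLOR_BGR2GRAY); hsv=cv2.cvtColor(c["color"],cv2.COLOR_BGR2HSV)
m=((g>150)&(hsv[...,1]<60)).astype(np.uint8); m[340:]=0
n,l,s,ce=cv2.connectedComponentsWithStats(m)
for i in range(1,n):
    if s[i,4]<60: continue
    v,u=np.nonzero(l==i); P=wproj(c,np.c_[u,v],.014)[:,:2]; mu=P.mean(0); w,V=np.linalg.eigh(np.cov((P-mu).T)); a=V[:,1]*np.sign(V[0,1]); t=(P-mu)@a
    print(s[i],"ctr",(mu+a*(t.max()+t.min())/2).round(4),"len",np.ptp(t).round(4),"deg",np.degrees(np.arctan2(a[1],a[0])).round(1))
plan(.5113,-.1067,.029,152)
```

```text
[ 462   37   50  249 1025] ctr [0.5934 0.0982] len 0.2603 deg -9.5
[ 234   46  127  239 1164] ctr [ 0.5118 -0.0529] len 0.209 deg -2.4
[ 488   51   24  139 1409] ctr [0.5451 0.1298] len 0.1316 deg -12.9
[  220    54   135   282 14122] ctr [ 0.524  -0.0995] len 0.2457 deg -26.8
[117  78  88  47 412] ctr [ 0.402  -0.1334] len 0.0748 deg 84.4
[ 120   84  114  102 6804] ctr [ 0.4315 -0.1367] len 0.0784 deg 78.6
[  8 133  91  63 295] ctr [ 0.3898 -0.257 ] len 0.1345 deg 84.3
[    1   137   178   183 12973] ctr [ 0.4586 -0.2703] len 0.1991 deg -61.6
[286 217  33  64 692] ctr [ 0.5549 -0.0981] len 0.0573 deg -36.2
[ 39 280  42  49 259] ctr [ 0.5107 -0.3552] len 0.0678 deg -6.1
[210 282  40  53 952] ctr [ 0.5846 -0.1824] len 0.0674 deg -13.8
[445 321  30  19 293] ctr [0.7724 0.0327] len 0.0758 deg 31.4
[163 328  10  12  87] ctr [ 0.5872 -0.2524] len 0.0179 deg -37.2
d [-0.003   0.0016  0.0681] turn [-0.31 -0.3   0.13] pos [ 0.5084 -0.1065  0.0971] t 15.5
```

Request:
jog_arm(deltas=[-0.003,0.0015,0.035,-0.3,-0.3,0,0,-0.003,0.0015,0.055,-0.3,-0.3,0,0,-0.003,0.0015,0.068,-0.3,-0.3,0,0,-0.003,0.0015,0.068,-0.3,-0.3,0,0,-0.003,0.0015,0.068,-0.3,-0.3,0,0])

```text
time: 16.0
tool_pos: [0.5118, -0.1073, 0.0296]
tcp_rot: [0.756, 3.048, -0.001]
wrist_force: [0.4, -1.0, 0.4]
width: 0.501
grip_force: 0.0
```

Request:
jog_arm(deltas=[0,0,0,0,0,0,-1,0,0,0,0,0,0,-1,0,0,0,0,0,0,-1,0,0,0,0,0,0,-1,0,0,0,0,0,0,-1,0,0,0,0,0,0,-1])

```text
time: 16.6
tool_pos: [0.5126, -0.1081, 0.0307]
tcp_rot: [0.758, 3.046, -0.0]
wrist_force: [-1.0, 1.6, 5.8]
width: 0.165
grip_force: 48.9
```

Request:
jog_arm(deltas=[0,0,-0.02,0,0,0,-1,0,0,-0.05,0,0,0,-1,0,0,-0.09,0,0,0,-1,0,0,-0.12,0,0,0,-1,0,0,-0.12,0,0,0,-1,0,0,-0.12,0,0,0,-1])

```text
time: 17.2
tool_pos: [0.5117, -0.1081, 0.1501]
tcp_rot: [0.758, 3.046, -0.001]
wrist_force: [0.2, 0.5, -0.7]
width: 0.163
grip_force: 48.8
```

Run:
```python
from h import *
from workcell import read_camera
c=read_camera("wrist"); g=cv2.cvtColor(c["color"],cv2.COLOR_BGR2GRAY)
for u in (257,261,264): print(u,g[100:344:3,u].tolist())
plan(.544,.3364,.145,176.5)
```

```text
257 [223, 221, 222, 220, 222, 221, 220, 220, 219, 216, 218, 218, 216, 217, 188, 113, 89, 88, 89, 87, 91, 89, 159, 182, 185, 183, 188, 187, 189, 189, 189, 186, 186, 188, 189, 186, 185, 188, 188, 185, 185, 189, 187, 185, 190, 186, 183, 185, 185, 185, 186, 184, 185, 185, 185, 183, 165, 188, 189, 178, 180, 189, 188, 185, 185, 187, 188, 186, 188, 254, 255, 255, 255, 255, 255, 255, 255, 255, 255, 197, 41, 39]
261 [223, 223, 222, 224, 222, 222, 222, 220, 219, 217, 219, 220, 218, 216, 215, 215, 213, 161, 91, 91, 90, 91, 161, 179, 183, 188, 186, 188, 189, 189, 186, 188, 186, 185, 188, 187, 185, 187, 187, 187, 188, 186, 184, 184, 184, 184, 185, 188, 186, 185, 185, 182, 184, 186, 185, 182, 163, 187, 189, 181, 178, 191, 192, 190, 189, 189, 190, 191, 196, 255, 255, 255, 255, 255, 255, 255, 255, 255, 255, 165, 43, 41]
264 [126, 162, 219, 224, 221, 222, 219, 219, 220, 218, 218, 216, 216, 218, 216, 214, 211, 215, 179, 89, 90, 89, 156, 179, 185, 185, 191, 188, 190, 191, 189, 190, 192, 189, 189, 189, 190, 190, 187, 189, 187, 188, 190, 190, 187, 189, 188, 187, 191, 190, 190, 188, 186, 186, 185, 184, 168, 191, 190, 181, 174, 184, 185, 184, 182, 184, 187, 184, 223, 255, 255, 255, 255, 255, 255, 255, 255, 255, 255, 69, 45, 43]
d [0.1786 0.4081 0.0033] turn [ -0.04  -0.03 -24.45] pos [ 0.5105 -0.1078  0.1486] t 17.25
```

Request:
jog_arm(deltas=[0.18,0.408,0.003,0,0,-24.4,-1,0.18,0.408,0.003,0,0,-24.4,-1,0.18,0.408,0.003,0,0,-24.4,-1,0.18,0.408,0.003,0,0,-24.4,-1,0.18,0.408,0.003,0,0,-24.4,-1,0.18,0.408,0.003,0,0,-24.4,-1,0.18,0.408,0.003,0,0,-24.4,-1,0.18,0.408,0.003,0,0,-24.4,-1])

```text
time: 18.05
tool_pos: [0.5383, 0.2923, 0.1434]
tcp_rot: [-0.097, -3.136, 0.005]
wrist_force: [0.9, 0.3, -0.5]
width: 0.168
grip_force: 48.9
```

Run:
```python
from h import *
plan(.5475,.3361,.135,176.5)
from workcell import read_camera
c=read_camera("wrist")
print(intool([(259,166),(259,268),(259,280)],-.0145,c).round(4))
```

```text
d [-0.0065  0.0443  0.0082] turn [-0.17 -0.2  -0.03] pos [0.5383 0.2923 0.1434] t 18.05
[[ 0.0481 -0.0071  0.0146]
 [-0.0098 -0.0072  0.0145]
 [-0.0181 -0.0072  0.0144]]
```

Request:
jog_arm(deltas=[-0.0075,0.044,0.008,0,0,0,-1,-0.0075,0.044,0.008,0,0,0,-1,-0.0075,0.044,0.008,0,0,0,-1,-0.0075,0.044,0.008,0,0,0,-1])

```text
time: 18.5
tool_pos: [0.5492, 0.3332, 0.1365]
tcp_rot: [-0.097, -3.138, 0.004]
wrist_force: [0.3, 0.0, -0.1]
width: 0.164
grip_force: 49.1
```

Run:
```python
from h import *
plan(.5485,.3361,.041,176.5)
```

```text
d [0.0007 0.0032 0.0955] turn [-0.16 -0.14 -0.05] pos [0.5492 0.3332 0.1365] t 18.5
```

Request:
jog_arm(deltas=[0.001,0.003,0.04,0,0,0,-1,0.001,0.003,0.08,0,0,0,-1,0.001,0.003,0.095,0,0,0,-1,0.001,0.003,0.095,0,0,0,-1,0.001,0.003,0.095,0,0,0,-1,0.001,0.003,0.095,0,0,0,-1])

```text
time: 19.1
tool_pos: [0.5514, 0.3382, 0.0458]
tcp_rot: [0.098, 3.136, 0.002]
wrist_force: [-0.1, -0.1, -0.1]
width: 0.162
grip_force: 49.1
```

Request:
jog_arm(deltas=[0,0,0.002,0,0,0,-1,0,0,0.005,0,0,0,-1,0,0,0.005,0,0,0,-1])

```text
time: 19.4
tool_pos: [0.5495, 0.3377, 0.0385]
tcp_rot: [0.097, 3.14, -0.001]
wrist_force: [-0.4, -0.7, -1.0]
width: 0.166
grip_force: 49.1
```

Request:
jog_arm(deltas=[0,0,0.002,0,0,0,-1,0,0,0.004,0,0,0,-1,0,0,0.0045,0,0,0,-1,0,0,0.0045,0,0,0,-1])

```text
time: 19.8
tool_pos: [0.5495, 0.3376, 0.0347]
tcp_rot: [0.097, 3.14, -0.001]
wrist_force: [-2.8, -1.7, 5.0]
width: 0.166
grip_force: 50.2
```

Request:
jog_arm(deltas=[0,0,0,0,0,0,-0.35,0,0,0,0,0,0,-0.35,0,0,0,0,0,0,-0.35,0,0,0,0,0,0,-0.35])

```text
time: 20.2
tool_pos: [0.5493, 0.3375, 0.0334]
tcp_rot: [-0.097, -3.14, 0.001]
wrist_force: [0.6, 0.9, -0.1]
width: 0.324
grip_force: 0.0
```

Request:
jog_arm(deltas=[0,0,-0.015,0,0,0,-0.35,0,0,-0.04,0,0,0,-0.35,0,0,-0.08,0,0,0,-0.3,0,0,-0.12,0,0,0,0,0,0,-0.15,0,0,0,0])

```text
time: 20.7
tool_pos: [0.5504, 0.3382, 0.188]
tcp_rot: [0.097, 3.136, 0.002]
wrist_force: [0.4, 0.7, 0.1]
width: 0.5
grip_force: 0.0
```

Request:
jog_arm(deltas=[0.03,-0.35,-0.05,0,0,0,0,0.03,-0.35,-0.05,0,0,0,0,0.03,-0.35,-0.05,0,0,0,0,0.03,-0.35,-0.05,0,0,0,0,0.03,-0.35,-0.05,0,0,0,0,0.03,-0.35,-0.05,0,0,0,0,0.03,-0.35,-0.05,0,0,0,0,0.03,-0.35,-0.05,0,0,0,0])

```text
time: 21.5
tool_pos: [0.4977, -0.0145, 0.2364]
tcp_rot: [0.105, 3.136, -0.005]
wrist_force: [-0.0, 1.7, -0.2]
width: 0.499
grip_force: 0.0
```

```bash
python3 chk.py
```

```text
ctr [0.7434 0.0136] len 0.0269 deg -9.2
ctr [0.6428 0.1713] len 0.0962 deg -5.2
ctr [0.6437 0.1231] len 0.0874 deg -3.1
ctr [0.5802 0.2783] len 0.1623 deg -4.2
ctr [0.5798 0.2307] len 0.1623 deg -3.9
ctr [0.5686 0.3814] len 0.1262 deg -4.4
ctr [0.5682 0.3345] len 0.1263 deg -4.9
ctr [0.4193 0.1754] len 0.044 deg 89.4
ctr [ 0.4017 -0.0472] len 0.0416 deg 87.1
```

Request:
jog_arm(deltas=[0.1,-0.25,0,0,0,0,0,0.1,-0.25,0,0,0,0,0,0.1,-0.25,0,0,0,0,0,0.1,-0.25,0,0,0,0,0,0.1,-0.25,0,0,0,0,0,0.1,-0.25,0,0,0,0,0,0.1,-0.25,0,0,0,0,0])

```text
time: 22.25
tool_pos: [0.3823, -0.2544, 0.2346]
tcp_rot: [0.102, 3.139, -0.002]
wrist_force: [-0.1, 0.5, -0.4]
width: 0.498
grip_force: 0.0
```

```bash
python3 chk.py
```

```text
ctr [0.7434 0.0136] len 0.0269 deg -9.2
ctr [0.5918 0.1745] len 0.1985 deg -4.1
ctr [0.5885 0.1273] len 0.1983 deg -4.1
ctr [0.5802 0.2783] len 0.1623 deg -4.2
ctr [0.5797 0.2307] len 0.1622 deg -3.8
ctr [0.5686 0.3814] len 0.1262 deg -4.4
ctr [0.5682 0.3345] len 0.1263 deg -4.9
```

All six knives are straight, at the right lengthwise position and in the right boxes, and the arm is clear.

```bash
python3 -c "
from workcell import finish_job
print(finish_job())"
```

```text
the job is handed in; nothing more can be done
None
```

I put each washed knife in the box for its length, beside its neighbour with the handle to the front, and handed the job in after about 22 s of the 72 s. My last top-camera measurement put all six knives straight and centred within about 5 mm; the judging gave no verdict.

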